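Set the clamp screw of a bearing fixture

ROBOT

A 6-joint arm with a two-finger parallel gripper is mounted at the origin on the work surface. World frame = base frame: x ahead of the robot, y to its left, z up, the work surface at z = 0. Lengths are in mm, angles in rad, forces in N, time in s.
With the tool pointing down it reaches from about 375 to 750 mm from the base axis. Payload 9 kg.
Tool frame: the origin (TCP) lies at the very end of the fingers, on their centre line; the grasp point (between the pads) lies 19 mm behind it; z points along the fingers, y is the line along which they close (so a half turn about z gives the same grasp; the last joint's range is limited). The gripper opens to 85 mm and grips with 20 to 120 N. Pads are 22 mm wide; open, the fingers measure 114 mm over their backs; the gripper's body (76 mm by 85 mm) begins 54 mm behind the grasp point. The pads swing forward as they close: fully open they stand 13 mm farther back than shut.
Start: joints at [1.035, 0.104, 0.097, 1.564, 0, 1.353], TCP at [187.491, 569.986, 231.331] pointing down, gripper open.
Joint ranges: [-2.99, 2.99], [-0.84, 1.86], [-1.1, 1.16], [-1.84, 2.11], [-1.51, 1.56], [-3.14, 3.14]. Speed limits (rad/s): [2.22, 2.22, 2.57, 3.14, 3.14, 3.14].

INTERFACE

Orientations are given as a unit quaternion [w, x, y, z].
In Python, from cell import get_state, capture, close_job gives the robot as it stands.
- The arm moves only by the tool send_rows, never from a script. Its argument "plan" is a list of rows, each a list of 7 numbers: the shift along the world's x, y, z in cm, then the turn, a rotation vector about the world's x, y, z in degrees, then the closure, from 0 (fully open) to 1 (shut). A call has 1 to 10 rows; each row is the pose to reach, as a shift and turn from the pose commanded when the call began; what a row does not reach only later rows make up. A row lasts 1/12 s, in which the tool goes at most 41.7 mm and 7.16 degrees, less where a joint would pass 70% of its speed; a pose out of reach is approached as far as the arm can. A call with a gripper value outside its range is refused whole. The fingers move at their own pace and stop on an object; "squeeze" is the grip in N (left out, the last holds). Time passes only in rows, so rows that repeat a pose let the fingers close. It gives the time, the measured TCP pose, the force, the opening and the grip force at its end, in the units of the state.
- get_state(): the state, without advancing time (a new reading comes with each control period).
- capture(name): name is "scene" or "top"; returns a dict with "frame" (480x640x3 uint8, red, green, blue), "range_z" (480x640 float32, mm along the optical axis (not along the pixel's ray), 0 where there is no reading), "mtx" (3x3 intrinsics, pixels), "camera_from_world" (4x4, takes a point from world to camera coordinates). Camera axes: x right, y down, z forward; pixel columns grow to the right and rows downward; lengths in mm; the calibration is good to about 2 mm. A picture is of the moment at which its call begins.
- close_job(): hands the job in; it is judged then, once.
The state is a dict: "time": time; "qpos": joint angles; "qvel": joint speeds; "effort": joint torques, N m; "ee_pos": TCP position; "ee_rot": TCP orientation; "ft_force": force on the tool from outside, world axes, zero at the start; "moment": the same for the moment, N m; "gripper_width": finger opening in mm; "gripper_force": force on a finger pad.
Only numpy, scipy, OpenCV 4.12 (cv2) and the standard library are available. Lean on these libraries where they do the work, as an engineer would, in place of code of your own. Each camera call takes 0.05 s, during which the arm holds its last target. There are 200 camera calls.

TASK

First tilt the readout's screen up to about 45 degrees and let go of it, so that it stays there to be read. Then take the wing of the clamp screw on the bearing fixture, turn it clockwise (seen from above) until it seats, back it off a quarter turn, and finish while still gripping the wing, holding the screw still there. Leave the loose things on the bench where they are.

Things in the scene. Friction and masses are not known exactly. Their poses are not given: they have to be found in the camera images.
- fixture: bearing clamp fixture, fixed to the bench left or right (readout on the other side) (yaw to 0.6): grey base plate 130 (x) x 120 (y) x 18 mm, two stacked steel bearings 52 mm across on it, over them a grey bridge bar 30 x 120 mm (along y) on two posts, its top 95 mm above the bench, 6 mm nut heads at its ends. The screw stands mid-bridge. Origin: centre of the underside, below the screw; z up
- clamp_screw (a joint): turn of the wing-headed clamp screw, rad: 0 = seated (hard stop), grows as it is backed off (counter-clockwise from above), free up to 3.0; a quarter turn is 1.57. Starts at 0.5 to 1.2. Light friction (0.06 N m), stays where left, does not rise or sink. At 0 the wing lies along the fixture's x axis, at 1.57 along its y axis
- screw_grip (a point): middle of the screw's head, on its axis, 122 mm above the bench. The head is an upright plain steel wing, 12 mm thick, 52 mm long over its rounded ends (flat sides), from 108 to 132 mm above the bench. x axis along the wing, y axis across its thickness (the way to pinch it), z up; turns with the screw
- readout: readout unit, fixed to the bench: grey plastic housing 130 (x) x 170 (y) x 40 mm with a black-framed tilting screen lying on it. Origin: centre of the underside; x points away from the robot, from the screen's hinge edge to its tab edge (yaw within 0.3 rad); z up
- screen (a joint): tilt of the screen, rad: 0 = flat on the housing, grows as its far edge rises, up to 1.4; 45 degrees is 0.785. Starts at 0 to 0.2. The hinge, along the edge nearer the robot, is stiff (0.5 N m, 4 to 5 N at the tab) and stays where left. Screen 119 mm deep, 164 mm wide, 12 mm thick, about 0.25 kg
- screen_hinge (a point): point on the hinge axis of the screen, midway along it, 49 mm above the bench, 60 mm from the housing's centre towards its -x side; the axis runs along the unit's y axis
- screen_tab (a point): grip point in the pull tab at the middle of the screen's far edge, 147 mm from the hinge axis. The tab is 24 mm wide (y), 10 mm thick and sticks out 36 mm, beyond the housing; this point is 22 mm out from the screen's edge. x axis: outward from the hinge along the screen; y across the tab; tilts with the screen. Pinched across its width, the tab can pivot between the fingers
- bearing_near: loose bearing ring, steel, 52 mm across, 22 mm high, on the bench between the two units on the robot's side; origin: centre of the underside
- bearing_far: loose bearing ring like the other, between the two units on the far side; origin: centre of the underside
- oil_bottle: loose white oil bottle, 40 mm across, 90 mm high; origin: centre of the underside
- pin_cup: loose metal cup, 70 mm across, 70 mm high; origin: centre of the underside
- spanner: loose spanner 180 mm long, lying flat beyond the two units; origin: middle of its underside
Things that resemble listed ones, but are neither listed nor needed, are in the scene too. Leave any blue or orange look-alike of the fixture alone.

How it is judged (in metres and radians):
On the way, in this order (a step that is already met when the one before it is completed fails the run):
1. the screen stands at about 45 degrees by itself, let go (value of joint screen between 0.645 and 0.925 rad and contact force between each of the fingers, the arm and screen below 0.3 N), for 0.3 s.
2. the clamp screw is seated, held by the fingers (value of joint clamp_screw below 0.06 rad and contact force between the fingers and clamp_screw above 1 N), for 0.2 s.
At the end, for the whole second after the job is handed in: The clamp screw is backed off 90 degrees (within 15) from its seat and still (under 0.1 rad/s), with the fingers gripping its wing with over 2 N; the screen stands by itself at 45 degrees (within 8), untouched (all of step 1 and value of joint clamp_screw between 1.31 and 1.83 rad and velocity of joint clamp_screw between -0.1 and 0.1 rad/s and contact force between the fingers and clamp_screw above 2 N); the arm keeps its last pose, push and grip.
It fails at once if the loose bearing nearer the robot is moved by more than 25 mm (distance of bearing_near from where it was at the start of the episode above 0.025 m).
It fails at once if the loose bearing farther out is moved by more than 25 mm (distance of bearing_far from where it was at the start of the episode above 0.025 m).
It fails at once if the oil bottle is moved by more than 25 mm (distance of oil_bottle from where it was at the start of the episode above 0.025 m).
It fails at once if the metal cup is moved by more than 25 mm (distance of pin_cup from where it was at the start of the episode above 0.025 m).
It fails at once if the spanner is moved by more than 25 mm (distance of spanner from where it was at the start of the episode above 0.025 m).
It also fails if it takes over 51 s, if anything falls off the work surface, if the arm or the gripper's body presses on something with over 40 N, if the wrist force passes 120 N, or if a joint passes its speed limit or range.

## Working session

There is one attempt and no reset: what is moved stays moved. The work goes in short steps, Python scripts to look and compute and a tool call to move; the robot and the scene stay as the last step left them, time stands still between calls to the robot, and variables do not carry over. Pictures are saved under pics/ and viewed, at most 10 in all, crops included, and the job is handed in when it is done.

Besides the shell and the picture viewer there is one more tool, called after "Emit:" by a JSON object that holds its "fn" and its "kwargs". send_rows: Moves the arm, as the interface text tells. Its arguments: {"type":"object","properties":{"plan":{"type":"array","items":{"type":"array","items":{"type":"number"}}},"squeeze":{"type":"number"}},"required":["plan"]}

```bash
mkdir -p pics; cat > h.py <<'E'
import numpy as np, cv2
from cell import get_state, capture, close_job
def cloud(c):
    K=c["mtx"];T=np.linalg.inv(c["camera_from_world"]);z=c["range_z"]
    v,u=np.indices(z.shape)
    p=np.stack([(u-K[0,2])/K[0,0]*z,(v-K[1,2])/K[1,1]*z,z],-1)
    w=p@T[:3,:3].T+T[:3,3]; w[z<=0]=np.nan
    return w
def save(n,im): cv2.imwrite(f"pics/{n}.png",cv2.cvtColor(np.ascontiguousarray(im),cv2.COLOR_RGB2BGR))
E
python3 - <<'E'
from h import *
for n in("top","scene"):
    c=capture(n);save(n,c["frame"]);np.savez(n,w=cloud(c),**c)
print(get_state())
E
```

```text
{'time': 0.1, 'qpos': array([1.03528186e+00, 1.04663703e-01, 9.65525848e-02, 1.56390770e+00,
       1.25952355e-05, 1.35313073e+00]), 'qvel': array([ 1.70141226e-04, -2.04030170e-03,  1.60805575e-03,  8.54819395e-04,
       -6.14512660e-04,  8.72601493e-05]), 'effort': array([ 8.22865142e-03, -5.58207965e+01,  5.04718494e+01,  1.30144204e-02,
       -2.73209853e-04, -5.87590512e-05]), 'ee_pos': array([187.3250465 , 569.69213174, 230.58902071]), 'ee_rot': array([-2.30643012e-04,  1.58256264e-01,  9.87397884e-01, -5.66096432e-04]), 'ft_force': array([ 0.13630078, -0.13828256, -0.97007384]), 'moment': array([-0.01585341,  0.00043256, -0.01887685]), 'gripper_force': 0.0, 'gripper_width': 85.5454873286434}
```

View pics/top.png

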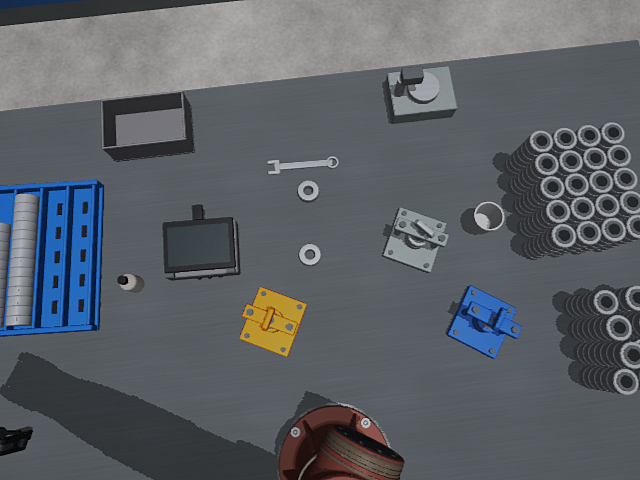

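View pics/scene.png

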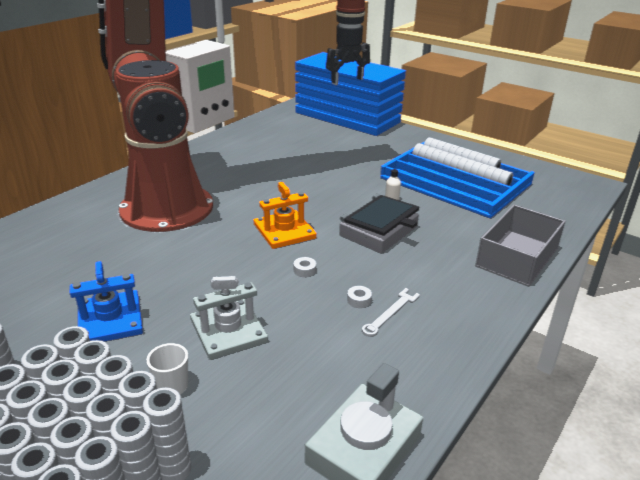

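The top view shows the readout at (201,247) with its tab at (197,211). The screw fixture could be mistaken for any of these:
- grey fixture with wing (415,238)
- orange look-alike (273,322)
- blue look-alike (484,322)
- grey dial stand (420,95)

I choose the grey one at (415,238), and check it in a close crop while measuring.

```bash
cat > m.py <<'E'
from h import *
def wing(w,c):
    # wing points in the fixture neighbourhood
    m=(np.hypot(w[...,0]-c[0],w[...,1]-c[1])<45)&(w[...,2]>118)&(w[...,2]<140)
    p=w[m]; r=cv2.minAreaRect(p[p[:,2]>126][:,:2].astype(np.float32)); return p,r
E
python3 - <<'E'
from m import *
d=np.load("top.npz");w=d["w"];s=np.load("scene.npz")["w"]
f=d["frame"]
a=cv2.resize(f[195:285,370:460],(400,400),interpolation=cv2.INTER_CUBIC);b=cv2.resize(f[195:285,155:245],(400,400),interpolation=cv2.INTER_CUBIC)
save("crop",np.hstack([a,b]))
for n,(u,v) in dict(fix=(415,238),tab=(197,211),scr=(200,245),bn=(301,255),bf=(300,191),bot=(128,282),cup=(497,205)).items(): print(n,w[v,u].round(1))
c=w[235,422,:2]
def q(name,pts):
    r=cv2.minAreaRect(pts[:,:2].astype(np.float32));print(name,len(pts),np.round(r[0],1),np.round(r[1],1),round(r[2],1),pts.mean(0).round(1))
for nm,ww in(("top",w),("scene",s)):
    near=np.hypot(ww[...,0]-c[0],ww[...,1]-c[1])<100
    z=ww[...,2]
    q(nm+" wing",ww[near&(z>127)&(z<140)])
    q(nm+" bridge",ww[near&(z>90)&(z<104)])
    q(nm+" plate",ww[near&(z>13)&(z<22)])
    t=w[245,200,:2]; n2=np.hypot(ww[...,0]-t[0],ww[...,1]-t[1])<130
    q(nm+" ro",ww[n2&(z>30)&(z<120)])
    # screen plane fit
    m=np.hypot(ww[...,0]-t[0],ww[...,1]-t[1])<40; m&=(z>45)
    p=ww[m];A=np.c_[p[:,:2],np.ones(len(p))];k=np.linalg.lstsq(A,p[:,2],rcond=None)[0];print("plane",k.round(3),"tilt",np.arctan(np.hypot(*k[:2])).round(3),"yaw",np.arctan2(k[1],k[0]).round(3))
v,u=np.mgrid[203:222,188:207]
print(np.round(w[204:222:2,197],0))
p=w[203:219,188:207].reshape(-1,3);p=p[p[:,2]>35];q("tab",p)
E
```

```text
fix [ 472.3 -247.    62.5]
tab [598.6 249.3  63.2]
scr [517.3 248.8  59.2]
bn [472.3  20.1  23.2]
bf [631.3   4.4  23.4]
bot [449.5 413.3  69.8]
cup [ 526.5 -450.    65.4]
top wing 122 [ 479.8 -255.7] [49.1 13.3] 40.1 [ 479.9 -254.5  131.4]
top bridge 547 [ 479.9 -255.5] [119.2  31.6] 62.3 [ 478.1 -253.    95.7]
top plate 1551 [ 479.5 -255.4] [120.  130.4] 62.6 [ 470.1 -249.5   18.1]
top ro 4337 [532.3 251.7] [168.2 168.4] 87.8 [515.4 250.2  57.3]
plane [ 6.0000e-02 -2.0000e-03  2.9271e+01] tilt 0.06 yaw -0.04
scene wing 126 [ 479.9 -258.6] [46.3 16.8] 37.1 [ 480.9 -259.8  130.9]
scene bridge 674 [ 479.6 -258.8] [120.7  34.6] 62.8 [ 482.1 -263.1   95.5]
scene plate 1702 [ 480.4 -259.3] [120.9 134.1] 61.7 [ 497.8 -274.    17.9]
scene ro 2380 [530.7 247.1] [179.  169.4] 87.8 [529.7 230.5  54.1]
plane [ 6.1000e-02 -1.0000e-03  2.8176e+01] tilt 0.061 yaw -0.015
[[637. 263.   1.]
 [611. 249.  61.]
 [605. 248.  67.]
 [601. 249.  64.]
 [596. 249.  64.]
 [591. 250.  64.]
 [585. 249.  66.]
 [582. 250.  63.]
 [577. 251.  64.]]
tab 155 [598.5 250.2] [23.5 35.7] 88.2 [597.7 249.5  62.6]
```

View pics/crop.png

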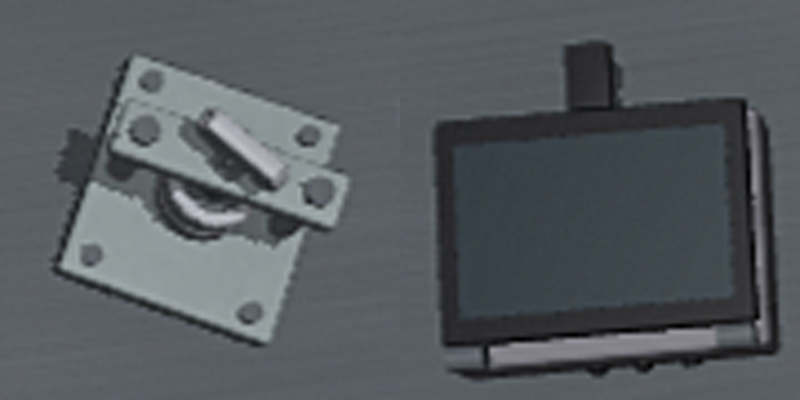

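The crop confirms the choice: a grey wing-headed bridge (wing about (240,150) in the crop), and on the right the readout with its tab at (590,75).

Measured:
- **Screw:** axis about (480,-257), wing direction about 39°, fixture yaw about -27.6°.
- **Tab:** grip point about (603,249,58), screen tilt 0.06, hinge about (456,254,49).

I'll go above the tab first.

Emit:
{"fn": "send_rows", "kwargs": {"plan": [[41.7,-32,0,0,0,16,0],[41.7,-32,0,0,0,16,0],[41.7,-32,0,0,0,16,0],[41.7,-32,0,0,0,16,0],[41.7,-32,0,0,0,16,0],[41.7,-32,0,0,0,16,0],[41.7,-32,0,0,0,16,0],[41.7,-32,0,0,0,16,0],[41.7,-32,0,0,0,16,0],[41.7,-32,0,0,0,16,0]], "squeeze": 40}}

```text
time: 0.93
ee_pos: [514.6, 318.3, 231.1]
ee_rot: [-0.0, 0.019, 1.0, 0.0]
ft_force: [1.0, 0.4, -0.1]
gripper_width: 85.2
gripper_force: 0.0
```

Emit:
{"fn": "send_rows", "kwargs": {"plan": [[4,-3.1,0,0,0,0,0],[8.7,-6.7,-2,0,0,0,0],[8.7,-6.7,-6,0,0,0,0],[8.7,-6.7,-10,0,0,0,0],[8.7,-6.7,-10,0,0,0,0],[8.7,-6.7,-10,0,0,0,0]]}}

```text
time: 1.43
ee_pos: [597.6, 252.1, 126.7]
ee_rot: [-0.004, 0.02, 1.0, -0.001]
ft_force: [-1.1, -1.0, 0.0]
gripper_width: 85.4
gripper_force: 0.0
```

Emit:
{"fn": "send_rows", "kwargs": {"plan": [[0,0,0,0,0,0,0],[0,0,0,0,0,0,0],[0,0,0,0,0,0,0]]}}

```text
time: 1.68
ee_pos: [601.3, 254.1, 134.6]
ee_rot: [0.002, 0.019, 1.0, 0.001]
ft_force: [0.3, 0.1, -0.3]
gripper_width: 85.3
gripper_force: 0.0
```

```bash
python3 - <<'E'
from h import *
s=get_state();print(s["ee_pos"],s["ee_rot"],s["qpos"].round(3))
c=capture("top");print(c["camera_from_world"].round(3));save("t2",cv2.resize(c["frame"][170:300,130:290],(640,520)))
E
```

```text
[601.27770461 254.12836943 134.60059787] [2.06141072e-03 1.86277902e-02 9.99824219e-01 5.35446803e-04] [0.2   0.262 0.098 1.402 0.    0.237]
[[-1.220000e-01 -9.930000e-01 -1.000000e-03  3.288500e+01]
 [-9.710000e-01  1.200000e-01 -2.080000e-01  4.856460e+02]
 [ 2.060000e-01 -2.400000e-02 -9.780000e-01  1.032096e+03]
 [ 0.000000e+00  0.000000e+00  0.000000e+00  1.000000e+00]]
```

Emit:
{"fn": "send_rows", "kwargs": {"plan": [[0.3,-0.5,-3,0,0,0,0],[0.3,-0.5,-6,0,0,0,0],[0.3,-0.5,-8,0,0,0,0],[0.3,-0.5,-9.3,0,0,0,0],[0.3,-0.5,-9.3,0,0,0,0],[0.3,-0.5,-9.3,0,0,0,0.3],[0.3,-0.5,-9.3,0,0,0,0.5]]}}

```text
time: 2.32
ee_pos: [604.6, 248.4, 40.6]
ee_rot: [0.001, 0.019, 1.0, 0.0]
ft_force: [-0.4, -0.2, 0.4]
gripper_width: 63.7
gripper_force: 0.0
```

```bash
python3 - <<'E'
from h import *
s=get_state();print(s["ee_pos"],s["ft_force"])
c=capture("scene");save("s3",cv2.resize(c["frame"][150:270,310:470],(640,480),interpolation=cv2.INTER_CUBIC))
E
```

```text
[604.59089939 248.42681506  40.63007781] [-0.41739807 -0.20430819  0.37594834]
```

View pics/s3.png

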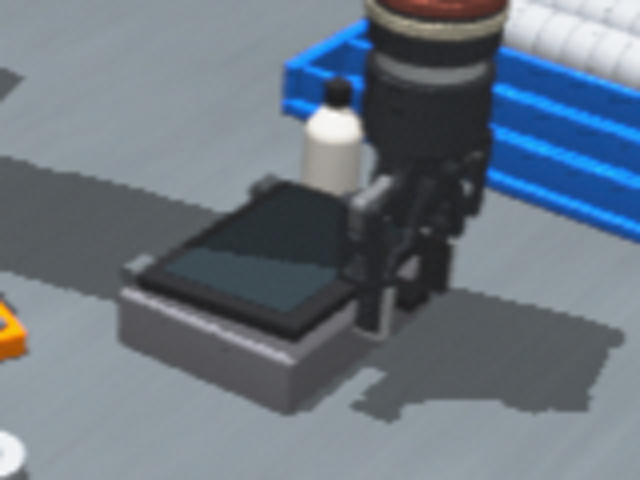

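The fingers stand beyond the screen's far edge (about (375,290) in the crop), straddling the tab and clear of the housing. Closing now.

Emit:
{"fn": "send_rows", "kwargs": {"plan": [[0,0,0,0,0,0,0.7],[0,0,0,0,0,0,0.9],[0,0,0,0,0,0,1],[0,0,0,0,0,0,1],[0,0,0,0,0,0,1],[0,0,0,0,0,0,1],[0,0,0,0,0,0,1]], "squeeze": 50}}

```text
time: 2.95
ee_pos: [604.2, 249.6, 39.5]
ee_rot: [0.001, 0.019, 1.0, 0.002]
ft_force: [1.3, 7.4, 2.6]
gripper_width: 23.0
gripper_force: 51.2
```

Emit:
{"fn": "send_rows", "kwargs": {"plan": [[-0.1,0,1,0,0,0,1],[-0.27,0,2,0,0,0,1],[-0.5,0,3,0,0,0,1],[-0.82,0,4,0,0,0,1],[-1.2,0.05,5,0,0,0,1],[-1.65,0.05,5.9,0,0,0,1],[-2.15,0.1,6.8,0,0,0,1],[-2.73,0.1,7.7,0,0,0,1],[-3.66,0.15,8.85,0,0,0,1],[-4.4,0.15,9.6,0,0,0,1]]}}

```text
time: 3.78
ee_pos: [558.9, 251.3, 134.6]
ee_rot: [0.0, 0.019, 1.0, 0.002]
ft_force: [2.8, 11.0, -9.3]
gripper_width: 23.2
gripper_force: 49.8
```

Emit:
{"fn": "send_rows", "kwargs": {"plan": [[0,0,0,0,0,0,1],[0,0,0,0,0,0,1],[0,0,0,0,0,0,1]]}}

```text
time: 4.03
ee_pos: [558.8, 251.3, 134.9]
ee_rot: [-0.0, 0.019, 1.0, 0.002]
ft_force: [-2.3, 8.7, -0.6]
gripper_width: 22.7
gripper_force: 53.2
```

```bash
cat > tilt.py <<'E'
from h import *
for n in("top","scene"):
    w=cloud(capture(n))
    # screen face points between hinge and tab
    m=(abs(w[...,1]-250)<75)&(w[...,0]>470)&(w[...,0]<535)&(w[...,2]>48)&(w[...,2]<200)
    p=w[m];A=np.c_[p[:,:2],np.ones(len(p))]
    k=np.linalg.lstsq(A,p[:,2],rcond=None)[0]
    for _ in range(4):
        r=abs(A@k-p[:,2])<4;k=np.linalg.lstsq(A[r],p[r,2],rcond=None)[0]
    print(n,len(p),r.sum(),np.arctan(np.hypot(*k[:2])).round(3))
print(get_state()["ee_pos"])
E
python3 tilt.py
```

```text
top 1782 1661 0.755
scene 56 51 0.756
[558.76408553 251.3164423  134.78103726]
```

Emit:
{"fn": "send_rows", "kwargs": {"plan": [[0,0,0,0,0,0,0.6],[0,0,0,0,0,0,0.3],[0,0,0,0,0,0,0],[0,0,0,0,0,0,0],[0,0,0,0,0,0,0],[0,0,0,0,0,0,0],[0,0,0,0,0,0,0]]}}

```text
time: 4.72
ee_pos: [559.4, 249.4, 134.4]
ee_rot: [0.0, 0.019, 1.0, 0.0]
ft_force: [1.1, -0.1, 0.1]
gripper_width: 85.4
gripper_force: 0.0
```

```bash
python3 tilt.py
```

```text
top 1758 1619 0.754
scene 52 50 0.754
[559.38771493 249.41564328 134.34167316]
```

Emit:
{"fn": "send_rows", "kwargs": {"plan": [[0.5,0,3,0,0,0,0],[1,0,6,0,0,0,0],[1,0,10,0,0,0,0],[1,0,13,0,0,0,0],[1,0,13,0,0,0,0],[1,0,13,0,0,0,0]]}}

```text
time: 5.32
ee_pos: [570.5, 249.7, 266.8]
ee_rot: [0.002, 0.019, 1.0, 0.0]
ft_force: [0.7, -0.2, -0.4]
gripper_width: 85.2
gripper_force: 0.0
```

```bash
python3 tilt.py
```

```text
top 2225 2075 0.756
scene 65 62 0.755
[569.20125992 249.41266193 263.40894083]
```

Emit:
{"fn": "send_rows", "kwargs": {"plan": [[-0.5,-4,0,0,0,6,0],[-1,-8,0,0,0,12,0],[-1.5,-12,0,0,0,18,0],[-2,-16,0,0,0,24,0],[-2.5,-20,0,0,0,30,0],[-3,-24,0,0,0,36,0],[-3.5,-28,0,0,0,41,0],[-4,-32,0,0,0,41,0],[-5,-36,0,0,0,41,0],[-6,-38,0,0,0,41,0]]}}

```text
time: 6.25
ee_pos: [507.9, -133.9, 262.1]
ee_rot: [-0.001, -0.331, 0.944, 0.001]
ft_force: [0.4, -0.6, -0.4]
gripper_width: 85.5
gripper_force: 0.0
```

Emit:
{"fn": "send_rows", "kwargs": {"plan": [[0,0,0,0,0,0,0],[0,0,0,0,0,0,0],[0,0,0,0,0,0,0]]}}

```text
time: 6.5
ee_pos: [509.1, -129.9, 263.3]
ee_rot: [-0.0, -0.332, 0.943, 0.001]
ft_force: [1.2, 1.1, 0.4]
gripper_width: 85.5
gripper_force: 0.0
```

```bash
cat > yaw.py <<'E'
from h import *
from scipy.spatial.transform import Rotation as R
s=get_state();y=R.from_quat(np.roll(s["ee_rot"],-1)).apply([0,1,0])
print(s["ee_pos"].round(1),"tool y deg",np.degrees(np.arctan2(y[1],y[0])).round(1),"q6",s["qpos"][5].round(2),"F",s["ft_force"].round(1),"M",s["moment"].round(2))
E
python3 yaw.py
```

```text
[ 509.1 -129.9  263.3] tool y deg 128.8 q6 -1.18 F [1.2 1.1 0.4] M [ 0.02 -0.07 -0.01]
```

Emit:
{"fn": "send_rows", "kwargs": {"plan": [[-1,-4,0,0,0,0,0],[-2,-8,0,0,0,0,0],[-2.9,-11.5,0,0,0,0,0],[-2.9,-12.7,-3,0,0,0,0],[-2.9,-12.7,-6,0,0,0,0],[-2.9,-12.7,-9,0,0,0,0],[-2.9,-12.7,-9,0,0,0,0],[-2.9,-12.7,-9,0,0,0,0]]}}

```text
time: 7.17
ee_pos: [480.0, -255.6, 173.1]
ee_rot: [-0.001, -0.333, 0.943, 0.002]
ft_force: [-0.4, -0.4, 0.2]
gripper_width: 85.1
gripper_force: 0.0
```

```bash
python3 yaw.py
```

```text
[ 480.  -255.6  173.1] tool y deg 128.9 q6 -1.41 F [-0.4 -0.4  0.2] M [ 0.01 -0.02  0.  ]
```

Emit:
{"fn": "send_rows", "kwargs": {"plan": [[0,-0.1,-2,0,0,0,0],[0,-0.1,-4,0,0,0,0],[0,-0.1,-5.5,0,0,0,0.3],[0,-0.1,-6.7,0,0,0,0.5],[0,-0.1,-6.7,0,0,0,0.6],[0,-0.1,-6.7,0,0,0,0.7]]}}

```text
time: 7.67
ee_pos: [481.0, -258.4, 108.6]
ee_rot: [0.0, -0.332, 0.943, -0.0]
ft_force: [-0.2, -0.0, 0.1]
gripper_width: 38.4
gripper_force: 0.0
```

```bash
python3 yaw.py; python3 - <<'E'
from h import *
c=capture("scene");save("s4",cv2.resize(c["frame"][230:370,150:310],(640,560),interpolation=cv2.INTER_CUBIC))
E
```

```text
[ 481.  -258.4  108.6] tool y deg 128.8 q6 -1.41 F [-0.2 -0.   0.1] M [-0.05  0.07 -0.01]
```

View pics/s4.png

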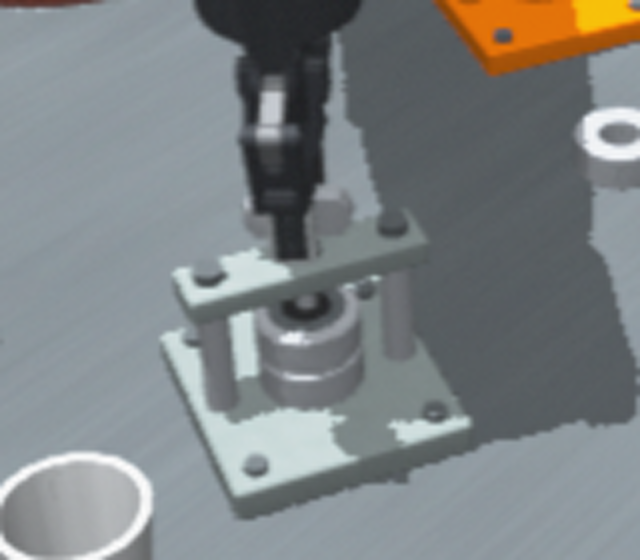

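The fingers (about (285,215)) straddle the middle of the wing, above the bridge. Closing gently.

Emit:
{"fn": "send_rows", "kwargs": {"plan": [[0,0,-0.1,0,0,0,0.85],[0,0,-0.1,0,0,0,1],[0,0,-0.1,0,0,0,1],[0,0,-0.1,0,0,0,1],[0,0,-0.1,0,0,0,1],[0,0,-0.1,0,0,0,1]], "squeeze": 40}}

```text
time: 8.22
ee_pos: [479.8, -257.1, 108.1]
ee_rot: [-0.0, -0.332, 0.943, 0.001]
ft_force: [-7.4, 10.7, 12.0]
gripper_width: 11.4
gripper_force: 40.7
```

```bash
python3 yaw.py
```

```text
[ 479.8 -257.1  108.1] tool y deg 128.8 q6 -1.41 F [-7.4 10.7 12. ] M [ 2.15  1.73 -0.04]
```

Emit:
{"fn": "send_rows", "kwargs": {"plan": [[-0.1,0.1,0,0,0,-5,1],[-0.1,0.1,0,0,0,-10,1],[-0.1,0.1,0,0,0,-16,1],[-0.1,0.1,0,0,0,-22,1],[-0.1,0.1,0,0,0,-28,1],[-0.1,0.1,0,0,0,-34,1],[-0.1,0.1,0,0,0,-40,1],[-0.1,0.1,0,0,0,-46,1],[-0.1,0.1,0,0,0,-52,1],[-0.1,0.1,0,0,0,-57,1]]}}

```text
time: 9.05
ee_pos: [479.7, -257.0, 108.1]
ee_rot: [0.0, 0.161, 0.987, 0.0]
ft_force: [-3.0, 6.2, 6.9]
gripper_width: 11.3
gripper_force: 40.1
```

```bash
python3 yaw.py
```

```text
[ 479.7 -257.   108.1] tool y deg 71.5 q6 -0.41 F [-3.   6.2  6.9] M [1.17 0.82 0.12]
```

Emit:
{"fn": "send_rows", "kwargs": {"plan": [[0,0,0,0,0,-2,1],[0,0,0,0,0,-4,1],[0,0,0,0,0,-6,1],[0,0,0,0,0,-8,1],[0,0,0,0,0,-8,1]]}}

```text
time: 9.47
ee_pos: [479.7, -257.0, 108.1]
ee_rot: [0.0, 0.228, 0.974, 0.0]
ft_force: [-3.0, 6.1, 6.5]
gripper_width: 11.0
gripper_force: 40.1
```

```bash
python3 yaw.py
```

```text
[ 479.7 -257.   108.1] tool y deg 63.7 q6 -0.27 F [-3.   6.1  6.5] M [ 1.19  0.77 -0.05]
```

Emit:
{"fn": "send_rows", "kwargs": {"plan": [[0,0,0,0,0,-1,1],[0,0,0,0,0,-2,1],[0,0,0,0,0,-2,1]]}}

```text
time: 9.72
ee_pos: [479.7, -257.0, 108.1]
ee_rot: [0.0, 0.244, 0.97, 0.0]
ft_force: [-2.8, 5.8, 7.4]
gripper_width: 11.2
gripper_force: 40.9
```

```bash
python3 yaw.py
```

```text
[ 479.7 -257.   108.1] tool y deg 61.8 q6 -0.24 F [-2.8  5.8  7.4] M [1.18 0.76 0.56]
```

Emit:
{"fn": "send_rows", "kwargs": {"plan": [[0,0,0,0,0,-1,1],[0,0,0,0,0,-2,1],[0,0,0,0,0,-2,1],[0,0,0,0,0,-2,1],[0,0,0,0,0,-2,1],[0,0,0,0,0,-2,1]]}}

```text
time: 10.22
ee_pos: [479.6, -257.0, 108.1]
ee_rot: [0.0, 0.259, 0.966, 0.0]
ft_force: [-3.2, 5.0, 7.8]
gripper_width: 11.2
gripper_force: 54.0
```

```bash
python3 yaw.py
```

```text
[ 479.6 -257.   108.1] tool y deg 59.9 q6 -0.21 F [-3.2  5.   7.8] M [1.1  0.86 1.23]
```

Clearly seated: the moment rose to 1.2 N m. Backing off by 92°, of which 2° is windup.

Emit:
{"fn": "send_rows", "kwargs": {"plan": [[0,0,0,0,0,4,1],[0,0,0,0,0,9,1],[0,0,0,0,0,14,1],[0,0,0,0,0,19,1],[0,0,0,0,0,24,1],[0,0,0,0,0,29,1],[0,0,0,0,0,34,1],[0,0,0,0,0,39,1],[0,0,0,0,0,44,1],[0,0,0,0,0,49,1]]}}

```text
time: 11.05
ee_pos: [479.7, -257.0, 108.1]
ee_rot: [0.001, -0.166, 0.986, 0.0]
ft_force: [-2.9, 6.8, 7.2]
gripper_width: 11.2
gripper_force: 40.0
```

Emit:
{"fn": "send_rows", "kwargs": {"plan": [[0,0,0,0,0,5,1],[0,0,0,0,0,10,1],[0,0,0,0,0,15,1],[0,0,0,0,0,20,1],[0,0,0,0,0,25,1],[0,0,0,0,0,30,1],[0,0,0,0,0,35,1],[0,0,0,0,0,39,1],[0,0,0,0,0,42,1],[0,0,0,0,0,43,1]]}}

```text
time: 11.88
ee_pos: [479.8, -257.0, 108.1]
ee_rot: [0.001, -0.515, 0.857, -0.0]
ft_force: [-3.2, 5.8, 8.0]
gripper_width: 11.4
gripper_force: 40.0
```

Emit:
{"fn": "send_rows", "kwargs": {"plan": [[0,0,0,0,0,0,1],[0,0,0,0,0,0,1],[0,0,0,0,0,0,1],[0,0,0,0,0,0,1]]}}

```text
time: 12.22
ee_pos: [479.7, -257.0, 108.1]
ee_rot: [0.001, -0.514, 0.858, 0.0]
ft_force: [-2.7, 7.0, 7.1]
gripper_width: 11.0
gripper_force: 40.0
```

```bash
python3 yaw.py; python3 tilt.py; python3 - <<'E'
from h import *
c=capture("scene");save("s5",cv2.resize(c["frame"][170:370,150:450],(780,520),interpolation=cv2.INTER_CUBIC))
E
```

```text
[ 479.7 -257.   108.1] tool y deg 151.8 q6 -1.81 F [-2.7  7.   7.1] M [1.32 0.55 0.06]
top 2354 2169 0.755
scene 65 62 0.752
[ 479.76733501 -256.96923122  108.11769031]
```

View pics/s5.png

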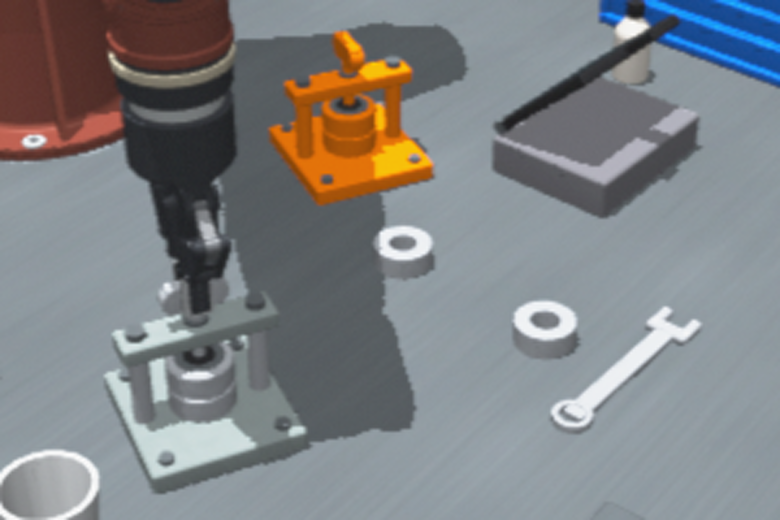

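The screen stands at about 43°, untouched. The wing (about (195,292)) lies along the bridge in the fingers' grip, and the loose things are in place. Handing in.

```bash
python3 -c "
from cell import close_job
print(close_job())"
```

```text
the job is handed in; nothing more can be done
None
```

I handed the job in, result not reported back: the screen stands by itself at about 43°, and the clamp screw was seated, backed off about 90° and is held still in a 40 N grip, with the loose things left in place.

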